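# Lay out cooling parts and forceps on a laptop repair bench

### The arm

A 6-joint arm with a two-finger parallel gripper is mounted at the origin on the work surface. World frame = base frame: x ahead of the robot, y to its left, z up, the work surface at z = 0. Lengths are in m, angles in degrees, forces in N, time in s.
With the tool pointing down it reaches from about 0.325 to 0.85 m from the base axis. Payload 15.5 kg.
Tool frame: the origin (TCP) lies midway between the tips of the shut fingers; the grasp point (between the pads) lies 19 mm behind it; y points along the fingers, x is the direction in which the jaws open and shut, and the axes are right-handed (so a half turn about y gives the same grasp; the last joint's range is limited). The gripper opens to 91 mm and grips with 3 to 60 N. Pads are 32 mm wide; open, the fingers measure 118 mm over their backs; the gripper's body (76 mm by 178 mm) begins 60 mm behind the grasp point.
Start: joints at [-73.425, 28.281, 77.091, -0, 74.628, -5.472], TCP at [0.235, -0.579, 0.189] pointing down, gripper open.
Joint ranges: [-166.48, 166.48], [-47.26, 123.95], [12.59, 153.08], [-70.14, 250.14], [6.76, 159.57], [-176.63, 176.63]. Speed limits (degrees/s): [108.29, 108.29, 147.25, 172.46, 172.46, 172.46].

### API

Orientations are given as a 3x3 rotation matrix whose columns are the frame's x, y, z axes.
In Python, from bench import ctrl gives the robot as it stands. The module is installed in compiled form; this text tells all that it offers. Calls block until the motion is done:
- ctrl.goto(position, orientation): joint-space move of the TCP to a pose.
- ctrl.move_l(position, vel=0.15, ori=None, contact_N=None): straight line of the TCP; ori=None keeps the orientation; vel is the mean speed in m/s. With contact_N (N) it stops when the force on the tool has changed by that much, and returns True; else False.
- ctrl.movej(angles): joint-space move.
- ctrl.command_gripper(opening): opening from 0.0 (shut) to 1.0 (fully open); the grip force is fixed at half the most; returns when the fingers have stopped.
- ctrl.sleep(seconds).
- ctrl.ik(position, orientation): joint angles nearest the present ones, or None.
- ctrl.read_camera(name): name is "side" or "top"; returns the picture (420x560x3 uint8, blue, green, red); there is no depth.
- ctrl.camera_params(name): a dict with "fx", "fy", "cx", "cy" (pixels), "pose" (4x4, takes a point from camera to world coordinates). Camera axes: x right, y up, looking along -z (the intrinsics and any distortion apply to the point x, -y, -z); pixel columns grow to the right and rows downward; lengths in m; the calibration is good to about 2 mm. A picture is of the moment at which its call begins. camera_params takes no time and is no camera call.
A pose or a line that the arm cannot do raises ctrl.MotionError and nothing moves.
- ctrl.sign_off(): hands the job in, once; it reports no verdict.
Readings, each from a call of its own:
- ctrl.current_t(): time.
- ctrl.current_q(): joint angles.
- ctrl.current_dq(): joint speeds.
- ctrl.current_effort(): joint torques, N m.
- ctrl.current_tool_pos(): TCP position.
- ctrl.current_eef_rot(): TCP orientation.
- ctrl.current_contact_force(): force on the tool from outside, world axes, zero at the start.
- ctrl.current_wrist_torque(): the same for the moment, N m.
- ctrl.current_grip_width(): opening from 0.0 (shut) to 1.0 (fully open).
Only numpy, scipy, OpenCV 4.12 (cv2) and the standard library are available. Lean on these libraries where they do the work, as an engineer would, in place of code of your own. Each camera call takes 0.05 s, during which the arm holds its last target.

### The job

Lay the bench out for refitting the cooler: set the flat copper plate centred and square on top of the processor of the circuit board, then the finned heat sink centred and square on top of the plate, and put the fan on the grey strip, midway between the two screw dishes. Lay the forceps that are locked shut on the rubber rest behind the round dish and the forceps that stand open on the rest behind the square dish, each flat, lengthwise, with its pivot in the middle of the free part of the rest. Leave the flux jar where it is, and everything let go and lying still.

Things in the scene. Friction and masses are not known exactly. Their poses are not given: they have to be found in the camera images.
- copper_plate: Loose flat square copper heat-spreader plate, 40 x 40 x 8 mm, about 0.1 kg. Origin: centre of its underside; x and y run parallel to its sides, z up.
- heat_sink: Loose finned aluminium heat sink, a block 36 x 36 mm and 24 mm tall, fins on top along its x, about 60 g. Origin: centre of its flat underside; x and y parallel to its sides, z up.
- fan: Loose black laptop blower fan, 14 mm tall, about 50 g: round housing 54 mm in diameter running into a straight 54 mm wide outlet whose mouth is 30 mm from the origin along +x, so its two flat sides (y = +27 and -27 mm) run from x = 0 to 30 mm. Origin: centre of the round housing, at its underside; z up.
- forceps_shut: Loose locking steel forceps, ratcheted shut: the two jaws touch and the two finger rings lie side by side. Lies flat along its x: jaw tips at +53 mm, ring ends at -67 mm; 45 mm over the rings. Pivot block 20 mm (x) x 12 mm (y) x 10 mm tall, the best place to grip; arms 6 mm thick. About 35 g. Origin: centre of the pivot block, at the underside; z up.
- forceps_open: Loose locking steel forceps of the same make, but unlatched and standing open: jaw tips about 30 mm apart, rings wide apart (67 mm over the rings); it is rigid and stays open. Lies flat along its x: jaw tips at +53 mm, ring ends at -67 mm. Pivot block 20 mm (x) x 12 mm (y) x 10 mm tall, the best place to grip; arms 6 mm thick. About 35 g. Origin: centre of the pivot block, at the underside; z up.
- board: Fixed circuit board, 90 mm (x) x 100 mm (y), its upper face 8 mm above the table, small parts on it up to 10 mm. In its centre the bare-metal square processor, 36 x 36 mm, whose flat top is 12 mm above the table. Origin: board centre at table height, right below the processor's centre; x and y parallel to board and processor sides, +x away from the robot.
- round_dish: Fixed black rubber tool rest with a ROUND steel screw dish at its end nearer the robot. Dish 60 mm in diameter, 15 mm tall. The flat rest, 3 mm thick and 70 mm wide, runs on from the dish along +x (away from the robot) from 33 to 171 mm; the middle of its free part is at x = 106 mm, y = 0. Origin: centre of the dish, at table height.
- square_dish: Fixed black rubber tool rest like the other one, but with a SQUARE steel screw dish, 56 x 56 mm, 15 mm tall. The flat rest, 3 mm thick and 70 mm wide, runs on from the dish along +x (away from the robot) from 33 to 171 mm; the middle of its free part is at x = 106 mm, y = 0. Origin: centre of the dish, at table height.
- strip: Fixed grey fabric strip lying between the two screw dishes, 70 mm (x) x 170 mm (y), 2 mm thick. Origin: its centre, which is exactly midway between the two dishes, at table height; y points along the line of the dishes.
- flux_jar: Small white flux jar with a black screw cap, 38 mm in diameter, 34 mm tall, a loose bystander that stays where it is. Origin: centre of its underside.
Things that resemble listed ones, but are neither listed nor needed, are in the scene too. What is shaped like the heat_sink but turquoise is not meant.

How it is judged (in metres and radians):
At the end, for the whole second after the job is handed in: Plate on processor and heat sink on plate: centres within 8 mm, square within 15 deg (any quarter turn). Fan on strip within 15 mm of the midpoint. Shut forceps on round-dish rest, open on square-dish rest: within 15 mm along, 13 across, 15 deg, jaws either way. Jar moved under 20 mm. All at rest (horizontal distance between copper_plate and board below 0.008 m and z of copper_plate in the frame of board between 0.01 and 0.014 m and (angle between the x axis of copper_plate and the x axis of board, either way round below 0.26 rad or angle between the x axis of copper_plate and the y axis of board, either way round below 0.26 rad) and horizontal distance between heat_sink and copper_plate below 0.008 m and z of heat_sink in the frame of copper_plate between 0.006 and 0.01 m and (angle between the x axis of heat_sink and the x axis of copper_plate, either way round below 0.26 rad or angle between the x axis of heat_sink and the y axis of copper_plate, either way round below 0.26 rad) and horizontal distance between fan and strip below 0.015 m and z of fan in the frame of strip between 0 and 0.004 m and x of forceps_shut in the frame of round_dish between 0.091 and 0.121 m and y of forceps_shut in the frame of round_dish between -0.013 and 0.013 m and z of forceps_shut in the frame of round_dish between 0.001 and 0.005 m and angle between the x axis of forceps_shut and the x axis of round_dish, either way round below 0.26 rad and x of forceps_open in the frame of square_dish between 0.091 and 0.121 m and y of forceps_open in the frame of square_dish between -0.013 and 0.013 m and z of forceps_open in the frame of square_dish between 0.001 and 0.005 m and angle between the x axis of forceps_open and the x axis of square_dish, either way round below 0.26 rad and angle between each of copper_plate, heat_sink, fan, forceps_shut, forceps_open's own z axis and vertical below 0.12 rad and linear speed of each of copper_plate, heat_sink, fan, forceps_shut, forceps_open below 0.01 m/s and angular speed of each of copper_plate, heat_sink, fan, forceps_shut, forceps_open below 0.1 rad/s and distance of flux_jar from where it was at the start of the episode below 0.02 m and angle between flux_jar's own z axis and vertical below 0.1 rad); the robot touches nothing.
It also fails if it takes over 139 s, if anything falls off the work surface, if the arm or the gripper's body presses on something with over 40 N, if the wrist force passes 120 N, or if a joint passes its speed limit or range.

## Working session

There is one attempt and no reset: what is moved stays moved. The work goes in short steps, each a Python script; the robot and the scene stay as the last script left them, time stands still between calls to the robot, and variables do not carry over. Pictures are saved under pics/ and viewed, and the job is handed in when it is done.

```bash
mkdir -p pics
python3 - <<'E'
from bench import ctrl
import cv2,numpy as np
print(ctrl.current_t())
for n in("top","side"):
    im=ctrl.read_camera(n);cv2.imwrite(f"pics/{n}0.png",im)
    p=ctrl.camera_params(n);print(n,{k:(np.round(v,4).tolist() if k=="pose" else v) for k,v in p.items()})
E
```

```text
0.0
top {'fx': 521.6973398155259, 'fy': 521.6973398155259, 'cx': 286.56544193832224, 'cy': 211.05756812089314, 'pose': [[0.0095, 0.9961, -0.0883, 0.3722], [-0.9998, 0.0109, 0.0153, 0.0166], [0.0162, 0.0881, 0.996, 1.16], [0.0, 0.0, 0.0, 1.0]]}
side {'fx': 478.81372248450305, 'fy': 478.81372248450305, 'cx': 276.28460329918454, 'cy': 205.67877356264836, 'pose': [[-0.9942, 0.0569, -0.0912, 0.3263], [-0.1075, -0.4974, 0.8608, 1.0763], [0.0036, 0.8657, 0.5006, 0.6597], [0.0, 0.0, 0.0, 1.0]]}
```

View pics/top0.png

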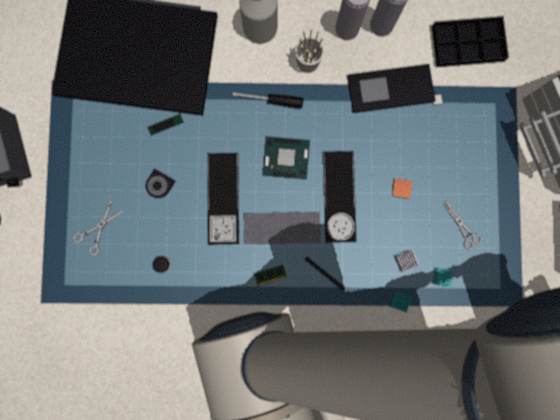

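View pics/side0.png

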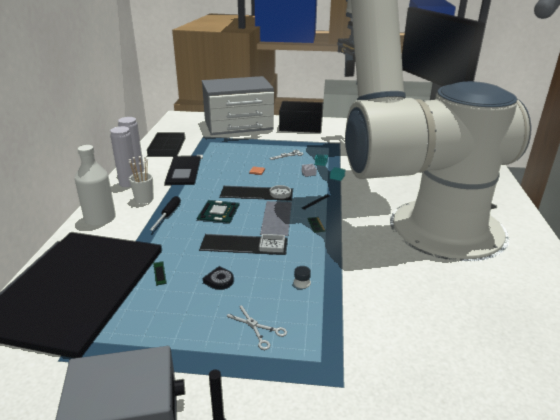

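The top picture shows, in pixels:
- open forceps (100,228), fan (158,184), jar (161,264)
- square dish (223,228), board (286,157), round dish (341,226)
- orange plate (402,188), shut forceps (462,226)
- finned grey sink (405,260), and turquoise look-alikes (442,277) and (401,300)

Next I'll enlarge the regions that matter.

Run:
```python
import cv2,numpy as np
im=cv2.imread("pics/top0.png")
def crop(n,x0,y0,x1,y1,s): cv2.imwrite(f"pics/{n}.png",cv2.resize(im[y0:y1,x0:x1],None,fx=s,fy=s,interpolation=cv2.INTER_CUBIC))
crop("c_left",70,110,260,290,4 and 3)
crop("c_mid",200,130,370,260,4)
crop("c_right",380,160,500,320,4 and 3.7)
```

```text
(no output)
```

View pics/c_left.png

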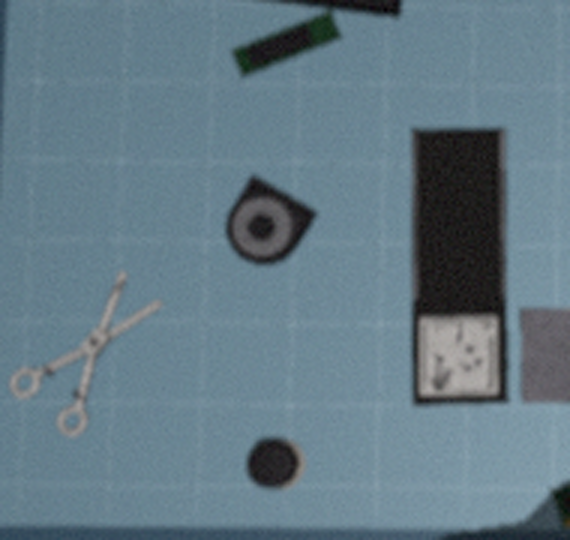

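View pics/c_mid.png

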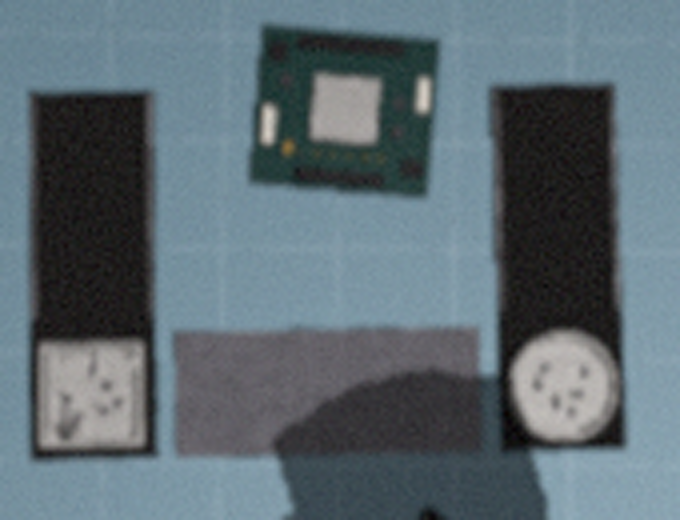

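View pics/c_right.png

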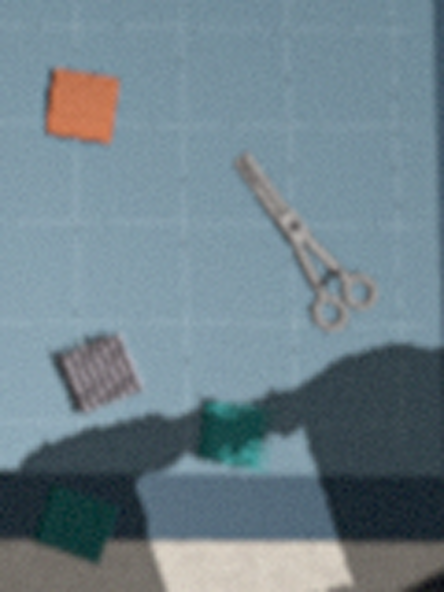

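Candidates, and which one fits:
- **Heat sink:** grey finned block (405,260) and turquoise finned block (442,277). The grey one fits, since turquoise is excluded.
- **Plate:** orange plate (402,188) and dark teal plate (401,300). The orange one is copper.
- **Forceps:** (462,226) has its rings side by side and jaws together, so it is the shut pair. (100,228) has spread jaws and rings, so it is the open pair.
- **Fan:** (158,184) has a round housing with an outlet.

The crops confirm each of these. Now I'll measure.

```bash
cat > h.py <<'E'
import cv2,numpy as np
from bench import ctrl
def cast(n,uv,z):
    p=ctrl.camera_params(n);T=np.array(p["pose"]);uv=np.atleast_2d(np.asarray(uv,float))
    d=np.c_[(uv[:,0]-p["cx"])/p["fx"],-(uv[:,1]-p["cy"])/p["fy"],-np.ones(len(uv))]@T[:3,:3].T
    o=T[:3,3];return (o+d*((z-o[2])/d[:,2])[:,None])
def proj(n,P):
    p=ctrl.camera_params(n);T=np.array(p["pose"]);c=(np.atleast_2d(P)-T[:3,3])@T[:3,:3]
    return np.c_[p["cx"]+p["fx"]*c[:,0]/-c[:,2],p["cy"]-p["fy"]*c[:,1]/-c[:,2]]
def mask(im,roi,kind):
    x0,y0,x1,y1=roi;m=np.zeros(im.shape[:2],np.uint8)
    b,g,r=[c.astype(int) for c in cv2.split(cv2.GaussianBlur(im,(3,3),0))]
    s={"orange":r-b>40,"nonblue":(b-r)<12,"dark":(b+g+r)<200,"bright":((b+g+r)>420)&(b-r<20),
       "green":(g-b>-5)&(g-r>15),"grey":(abs(b-r)<25)&(b+g+r<400)}[kind]
    m[y0:y1,x0:x1]=s[y0:y1,x0:x1]*255;return m
def big(m):
    c,_=cv2.findContours(m,cv2.RETR_EXTERNAL,cv2.CHAIN_APPROX_NONE);return max(c,key=cv2.contourArea)
def rect(n,c,z):
    """contour -> rays onto plane z -> min area rect in mm: centre, size, angle"""
    P=cast(n,c.reshape(-1,2),z)[:,:2]
    (cx,cy),(w,h),a=cv2.minAreaRect((P*1000).astype(np.float32));return np.round([cx,cy,w,h,a],1)
E
python3 - <<'E'
from h import *
im=cv2.imread("pics/top0.png")
for uv in [(402,188),(405,260),(415,230),(286,157),(270,145),(210,180),(240,170),(223,228),(300,220),(255,220),(158,184),(100,222),(120,160),(462,226)]:print(uv,im[uv[1],uv[0]],end=' ')
vis=np.zeros_like(im)
R={"plate":((385,170,420,205),"orange",.004),"sink":((388,245,420,274),"nonblue",.012),"cpu":((272,143,300,172),"bright",.012),"board":((255,130,316,185),"nonblue",.006),
"sq":((200,213,242,245),"bright",.015),"rd":((325,208,360,244),"bright",.015),"rsq":((200,145,242,247),"nonblue",.002),"rrd":((320,145,360,212),"nonblue",.002),
"fan":((140,165,180,205),"nonblue",.007),"jar":((145,250,178,275),"nonblue",.017),"fo":((65,195,130,262),"nonblue",.005),"fs":((438,195,490,255),"nonblue",.005),"strip":((244,208,322,246),"nonblue",.002)}
print()
for k,(roi,kind,z) in R.items():
    m=mask(im,roi,kind);c=big(m);cv2.drawContours(vis,[c],-1,(255,255,255),-1);print(k,rect("top",c,z),cv2.contourArea(c),np.round(cast("top",[[cv2.moments(c)["m10"]/cv2.moments(c)["m00"],cv2.moments(c)["m01"]/cv2.moments(c)["m00"]]],z)[0],4))
cv2.imwrite("pics/m0.png",vis)
E
```

```text
(402, 188) [ 87 123 200] (405, 260) [137 131 138] (415, 230) [167 153 126] (286, 157) [160 162 166] (270, 145) [42 45 33] (210, 180) [27 26 26] (240, 170) [155 142 115] (223, 228) [168 169 172] (300, 220) [108 100 103] (255, 220) [109 100 104] (158, 184) [31 29 29] (100, 222) [119 119 118] (120, 160) [140 126 100] (462, 226) [125 122 122] 
plate [ 529.  -258.8   40.6   39.4   82.5] 279.5 [ 0.5291 -0.2589  0.004 ]
sink [ 368.2 -265.4   35.6   39.6   22. ] 258.5 [ 0.368  -0.2655  0.012 ]
cpu [5.95e+02 2.50e+00 3.17e+01 3.34e+01 5.00e-01] 183.0 [0.5951 0.0012 0.012 ]
board [5.916e+02 2.000e-01 4.990e+01 4.250e+01 7.000e-01] 332.0 [0.594  0.0016 0.006 ]
sq [433.8 139.1  50.5  50.    0.6] 386.5 [0.4357 0.1384 0.015 ]
rd [ 442.  -119.    52.9   48.7    0.6] 429.5 [ 0.4418 -0.1189  0.015 ]
rsq [502.1 142.1 200.   65.    1. ] 2576.0 [0.5016 0.1419 0.002 ]
rrd [ 542.9 -117.2  134.8   67.4    1.8] 1699.5 [ 0.5423 -0.1174  0.002 ]
fan [529.4 284.9  51.5  52.2  60.9] 456.5 [0.5313 0.284  0.007 ]
jar [354.  268.5  32.4  39.    0.5] 206.0 [0.3549 0.2682 0.017 ]
fo [434.9 410.3  63.7 115.3  51.2] 285.0 [0.4241 0.4196 0.005 ]
fs [ 445.6 -383.4  115.5   40.2   43.9] 362.0 [ 0.4381 -0.3975  0.005 ]
strip [437.2   9.4  68.  166.6   1.6] 2130.5 [0.4374 0.0086 0.002 ]
```

View pics/m0.png

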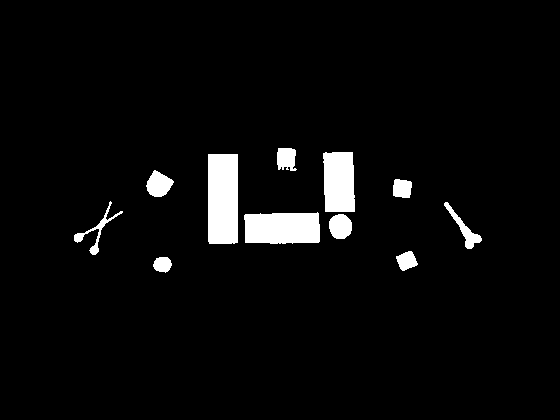

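Run:
```python
from h import *
im=cv2.imread("pics/top0.png");sd=cv2.imread("pics/side0.png")
# board outline in the top view
b,g,r=[c.astype(int) for c in cv2.split(cv2.GaussianBlur(im,(3,3),0))]
m=np.zeros(im.shape[:2],np.uint8);s=((b-r<14)|(b+g+r<240));m[130:186,255:316]=s[130:186,255:316]*255
m=cv2.morphologyEx(m,cv2.MORPH_CLOSE,np.ones((5,5)));print("board",rect("top",big(m),.008))
P=lambda c,o,s:[( (u+.5)/s-.5+o[0],(v+.5)/s-.5+o[1]) for u,v in c]
q=cast("top",P([(313,72),(382,75),(378,145),(309,140)],(200,130),4),.012);print("cpu corners",q.mean(0),np.round(q*1000).tolist())
q=cast("top",P([(263,25),(439,40),(427,195),(250,182)],(200,130),4),.008);print("board corners",q.mean(0),np.round(q*1000).tolist())
print("pivots",cast("top",P([(96,341)],(70,110),3),.01),cast("top",P([(295,226)],(380,160),3.7),.01))
print("fan hub",cast("top",P([(263,226)],(70,110),3),.014), "mouth",cast("top",P([(253,177),(316,213)],(70,110),3),.014))
# predictions in side view
S={"cpu":(.595,.001,.012),"plate":(.529,-.2588,.008),"sink":(.368,-.265,.024),"fan":(.525,.287,.014),"fo":(.4404,.4059,.01),"fs":(.4506,-.3785,.01),"sq":(.4345,.140,.015),"rd":(.442,-.119,.015)}
big_=cv2.resize(sd[130:360,150:350],None,fx=2.6,fy=2.6,interpolation=cv2.INTER_CUBIC)
for k,p in S.items():
    u,v=proj("side",[p])[0];print(k,np.round([u,v],1));cv2.circle(big_,(int((u+.5-150)*2.6),int((v+.5-130)*2.6)),2,(0,0,255),-1)
cv2.imwrite("pics/side_pred.png",big_)
```

```text
board [594.8   2.2  97.1  88.6  86.1]
cpu corners [0.59581055 0.00139587 0.012     ] [[616.0, 20.0, 12.0], [615.0, -19.0, 12.0], [575.0, -17.0, 12.0], [577.0, 22.0, 12.0]]
board corners [0.59528697 0.0017241  0.008     ] [[643.0, 48.0, 8.0], [636.0, -51.0, 8.0], [548.0, -45.0, 8.0], [554.0, 54.0, 8.0]]
pivots [[0.44260659 0.40476652 0.01      ]] [[ 0.45679228 -0.38516878  0.01      ]]
fan hub [[0.52835685 0.2847222  0.014     ]] mouth [[0.56469637 0.29320726 0.014     ]
 [0.53846563 0.24614799 0.014     ]]
cpu [218.5 209.6]
plate [257. 170.]
sink [308.9 167. ]
fan [222.3 278.4]
fo [253.4 322.4]
fs [285.5 155. ]
sq [272.4 241.9]
rd [280.2 190.6]
```

View pics/side_pred.png

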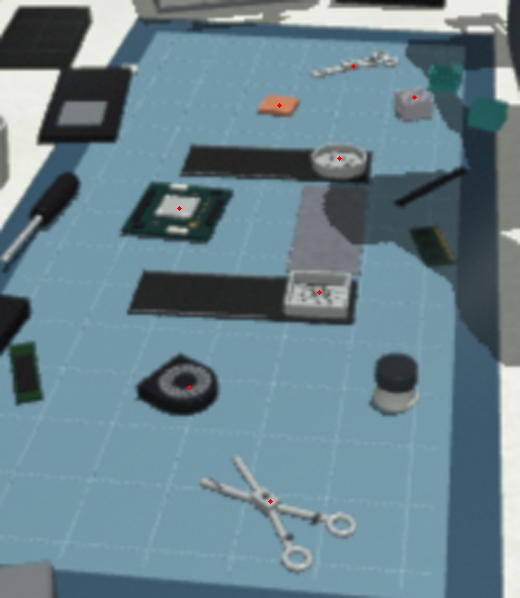

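The side view agrees with the top measurements: every predicted dot falls on its object. The exception is the shut forceps' bounding-box angle, where I'll use tip and ring landmarks instead. First pick is the copper plate.

```bash
cat >> h.py <<'E'
def R(a):
    a=np.radians(a);return np.array([[np.cos(a),0,-np.sin(a)],[np.sin(a),0,np.cos(a)],[0,-1,0]])
def best(p,a):
    "jaw angle a or a+180, whichever needs the smaller last-joint move"
    q=np.array(ctrl.current_q());o=[]
    for k in (a,a+180):
        s=ctrl.ik(list(p),R(k))
        if s is not None:o.append((np.abs(np.array(s)-q).max()+ (300 if abs(s[5])>165 else 0),k))
    return min(o)[1]
def pick(x,y,a,opening,z,zs=.11):
    a=best((x,y,zs),a);ctrl.goto([x,y,zs],R(a));ctrl.command_gripper(opening)
    hit=ctrl.move_l([x,y,z],vel=.08,contact_N=6)
    print("down",hit,np.round(ctrl.current_tool_pos(),4),ctrl.current_t())
    if hit:
        p=ctrl.current_tool_pos();ctrl.move_l([x,y,p[2]+.0015])
    ctrl.command_gripper(0.0);print("width mm",91*ctrl.current_grip_width())
    return a
def lift(z):
    p=ctrl.current_tool_pos();ctrl.move_l([p[0],p[1],z],vel=.12);print("lifted, width mm",91*ctrl.current_grip_width(),"Fz",np.round(ctrl.current_contact_force(),1),ctrl.current_t())
def snap(n,f,roi=None,s=1):
    im=ctrl.read_camera(n)
    if roi:x0,y0,x1,y1=roi;im=cv2.resize(im[y0:y1,x0:x1],None,fx=s,fy=s,interpolation=cv2.INTER_CUBIC)
    cv2.imwrite(f"pics/{f}.png",im)
E
python3 - <<'E'
from h import *
print(np.round(ctrl.current_eef_rot(),2).tolist())
P=lambda c,o,s:[( (u+.5)/s-.5+o[0],(v+.5)/s-.5+o[1]) for u,v in c]
for nm,t,r,o,s in [("shut",[(243,158)],[(328,310),(360,290)],(380,160),3.7),("open",[(122,275),(160,303)],[(24,382),(72,421)],(70,110),3)]:
    t=cast("top",P(t,o,s),.005).mean(0);r=cast("top",P(r,o,s),.005).mean(0);d=t-r;print(nm,t,r,np.hypot(*d[:2]),np.degrees(np.arctan2(d[1],d[0])))
print(pick(.529,-.2588,-7.5,.75,.002))
snap("side","s1",(200,100,360,220),4)
lift(.06)
snap("side","s2",(200,100,360,220),4)
E
```

```text
[[0.38, -0.0, 0.93], [-0.93, 0.0, 0.38], [-0.0, -1.0, 0.0]]
shut [ 0.49804368 -0.35611783  0.005     ] [ 0.41287581 -0.41565919  0.005     ] 0.10391698556719532 34.95762553167424
open [0.48168374 0.3750135  0.005     ] [0.39818308 0.43962289 0.005     ] 0.10557808906031677 -37.731238932020865
down False [ 0.5293 -0.259   0.0025] 3.7667
width mm 0.43208891403499117
-7.5
lifted, width mm 0.7567426357232777 Fz [-0.8  0.7  0.2] 5.5333
```

View pics/s2.png

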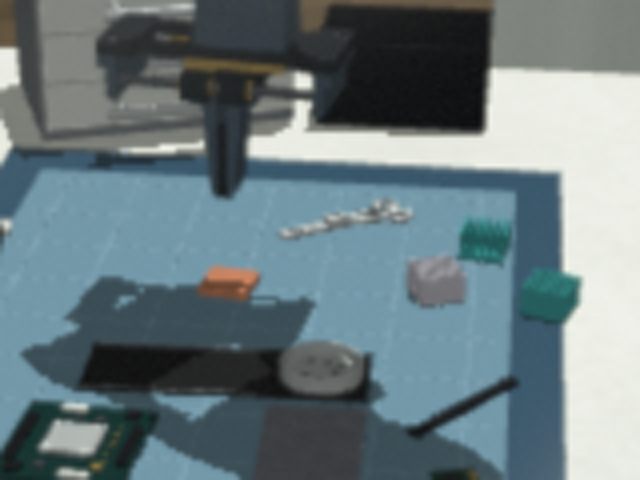

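View pics/s1.png

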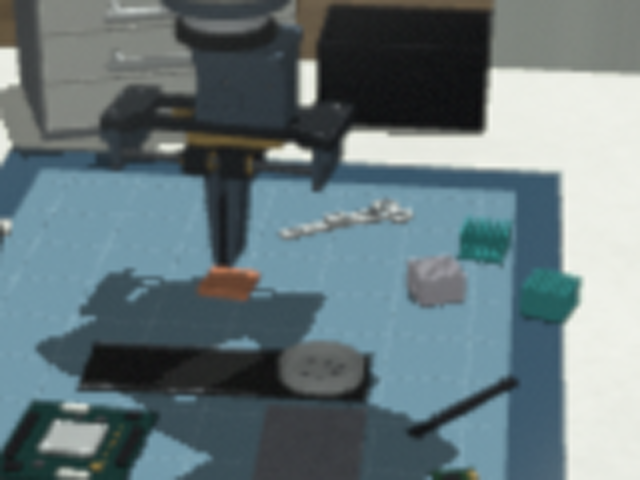

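Run:
```python
from h import *
print(ctrl.current_tool_pos(),ctrl.current_q())
for z in (.0025,.008,.06,.08): 
    u=proj("side",[(.529,-.2588,z)])[0];print(z,(u-[200,100]+.5)*4)
im=ctrl.read_camera("top");cv2.imwrite("pics/t3.png",cv2.resize(im[100:330,330:540],None,fx=2.6,fy=2.6))
u=proj("top",[(.529,-.2588,.06)])[0];print((u-[330,100])*2.6)
```

```text
[ 0.52851494 -0.25851128  0.05926466] [-3.18779674e+01  3.40983557e+01  9.01909629e+01 -1.15178784e-03
  5.57746776e+01 -2.43759237e+01]
0.0025 [229.91816003 288.17198304]
0.008 [229.80143348 281.81680175]
0.06 [228.67619648 220.55323261]
0.08 [228.23271348 196.4077848 ]
[202.57599044 220.23463276]
```

View pics/t3.png

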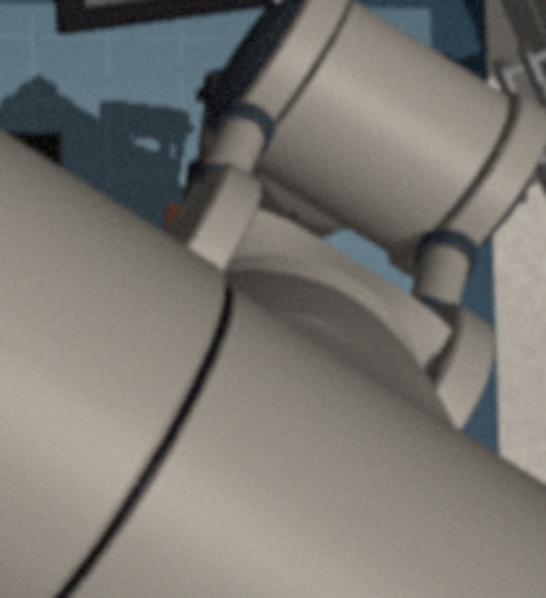

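The side view puts the finger tips about 20 mm above the reported TCP, or else shifted sideways, so the plate was not gripped. I'll settle which by probing a free spot on the table gently with shut fingers.

Run:
```python
from h import *
a=-7.5
ctrl.move_l([.45,-.24,.06],ori=R(a))
ctrl.move_l([.45,-.24,.012])
hit=ctrl.move_l([.45,-.24,-.03],vel=.02,contact_N=4)
p=ctrl.current_tool_pos();print(hit,p,ctrl.current_contact_force(),ctrl.current_t())
snap("side","s4",(200,100,360,220),4)
for dz in (0,.02): print((proj("side",[p+np.array([0,0,dz])])[0]-[200,100]+.5)*4)
ctrl.move_l([.45,-.24,.06])
```

```text
True [ 0.45003696 -0.24001149 -0.02464695] [-1.03041423  0.65400719 10.91212798] 8.4167
[327.79746796 335.36920851]
[328.03163832 312.31266723]
```

View pics/s4.png

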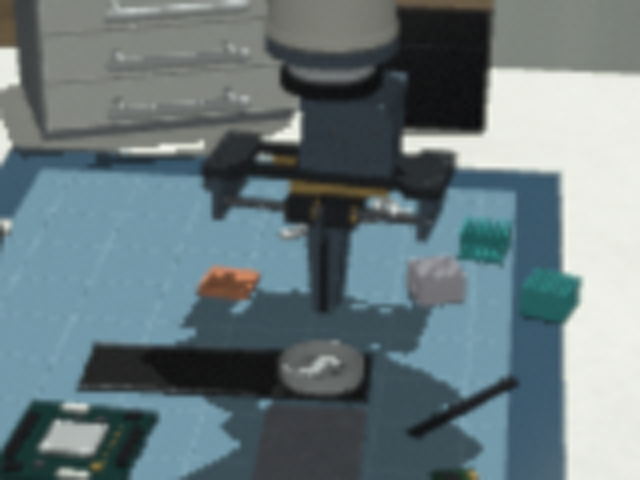

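The contact came at TCP z = −0.0246, with the tip laterally where expected. So the finger tips really sit about 23.5 mm behind the reported TCP along the tool axis, and I'll correct for that. Retrying the plate, touching the table slowly with the fingers open.

```bash
cat >> h.py <<'E'
OFF=.0235   # finger tip is this far above the reported TCP (measured)
def pick(x,y,a,opening,tip,zs=.09,touch=False):
    a=best((x,y,zs),a);ctrl.goto([x,y,zs],R(a));ctrl.command_gripper(opening)
    ctrl.move_l([x,y,.010-OFF],vel=.1)
    hit=ctrl.move_l([x,y,(-.006 if touch else tip)-OFF],vel=.02,contact_N=4)
    p=ctrl.current_tool_pos();print("down",hit,np.round(p,4),round(ctrl.current_t(),1))
    if hit: ctrl.move_l([x,y,p[2]+tip],vel=.05)
    ctrl.command_gripper(0.0);print("width mm",91*ctrl.current_grip_width(),"jaw",a,np.round(ctrl.current_tool_pos(),4))
    return a
E
python3 - <<'E'
from h import *
pick(.529,-.2588,-7.5,.75,.0015,touch=True)
snap("side","s5",(200,100,360,220),4)
lift(.06)
snap("side","s6",(200,100,360,220),4)
E
```

```text
down True [ 0.529  -0.2588 -0.0246] 12.5
width mm 39.57713992051784 jaw -7.5 [ 0.5289 -0.2588 -0.0232]
lifted, width mm 39.26835360758092 Fz [-0.6 -0.5 -0.3] 14.1917
```

View pics/s6.png

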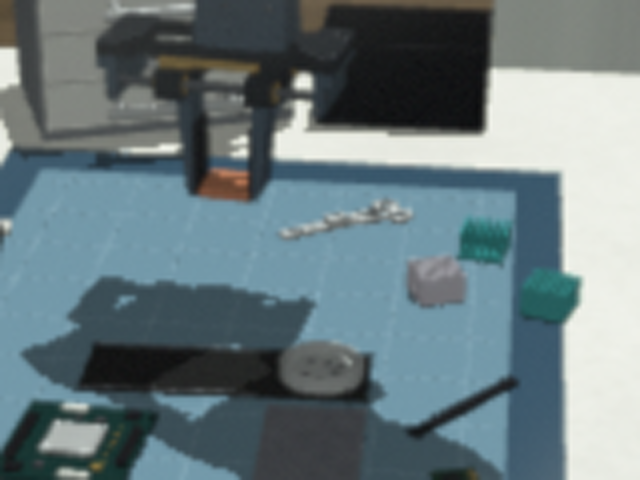

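The plate is held level (width 39.6 mm). Placing it on the processor.

```bash
cat >> h.py <<'E'
def place(x,y,a,z,op,zs=.09):
    ctrl.goto([x,y,zs],R(a));ctrl.move_l([x,y,z+.012],vel=.12)
    hit=ctrl.move_l([x,y,z-.003],vel=.02,contact_N=3)
    p=ctrl.current_tool_pos();print("set",hit,np.round(p,4),"expected z",z)
    ctrl.command_gripper(op);ctrl.move_l([x,y,zs],vel=.12);print("t",ctrl.current_t())
E
python3 - <<'E'
from h import *
place(.5955,.0016,-3.9,-.0112,.6)
snap("side","s7",(160,150,320,270),4)
# next: fetch the sink
a=pick(.368,-.2654,22,.65,.004)
snap("top","t7",(200,130,370,260),4)
lift(.06)
snap("side","s8",(200,100,360,220),4)
E
```

```text
set True [ 0.5955  0.0016 -0.0114] expected z -0.0112
t 18.2333
down False [ 0.368  -0.2654 -0.0195] 21.5
width mm 35.65227785862348 jaw 22 [ 0.368  -0.2654 -0.0195]
lifted, width mm 35.94409808419372 Fz [-0.4 -1.  -0.5] 22.8917
```

View pics/s7.png

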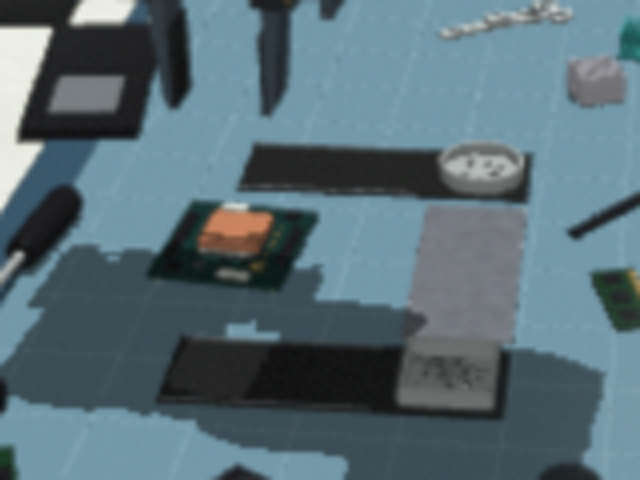

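View pics/s8.png

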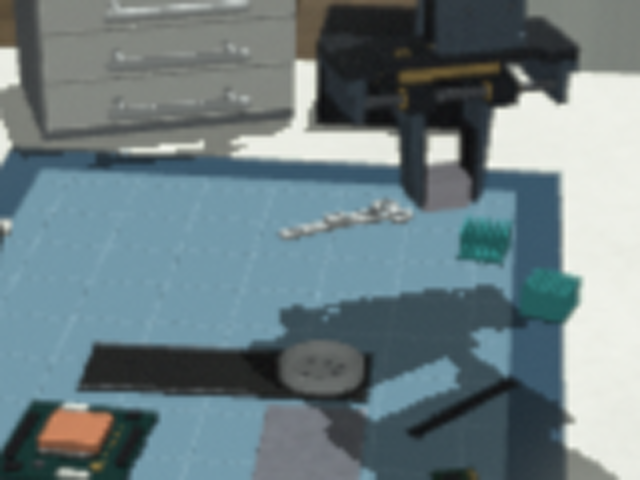

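View pics/t7.png

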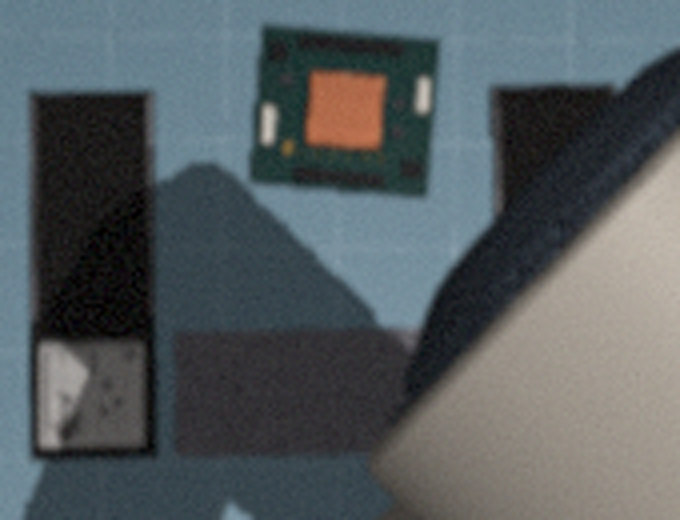

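The plate sits centred and square on the processor (crop 346,110). The sink is held upright (36 mm). I'll measure the plate and set the sink on it.

Run:
```python
from h import *
im=ctrl.read_camera("top")
r=rect("top",big(mask(im,(260,135,312,182),"orange")),.018);print("plate",r)
x,y=r[0]/1000,r[1]/1000
if not(abs(x-.5955)<.005 and abs(y-.0016)<.005): raise SystemExit
x,y=(x+.5955)/2,(y+.0016)/2
place(x,y,-3.9,.0005,.6)
snap("side","s9",(160,150,320,270),4)
# next: fan, gripped across its flat sides (fan x at -30 deg)
fa=np.radians(-30);f=np.array([.5283,.2847])+.012*np.array([np.cos(fa),np.sin(fa)])
pick(f[0],f[1],60,.9,.002)
snap("top","t9",(200,130,370,260),4)
lift(.06)
snap("side","s10",(150,200,310,320),4)
```

```text
plate [593.5   1.8  42.5  42.2  85.9]
set True [5.944e-01 1.700e-03 3.000e-04] expected z 0.0005
t 27.1083
down False [ 0.5386  0.2787 -0.0216] 30.6
width mm 53.655302319128765 jaw 60 [ 0.5387  0.2787 -0.0214]
lifted, width mm 53.651531424492255 Fz [-0.3 -0.5  0.2] 32.0083
```

View pics/s9.png

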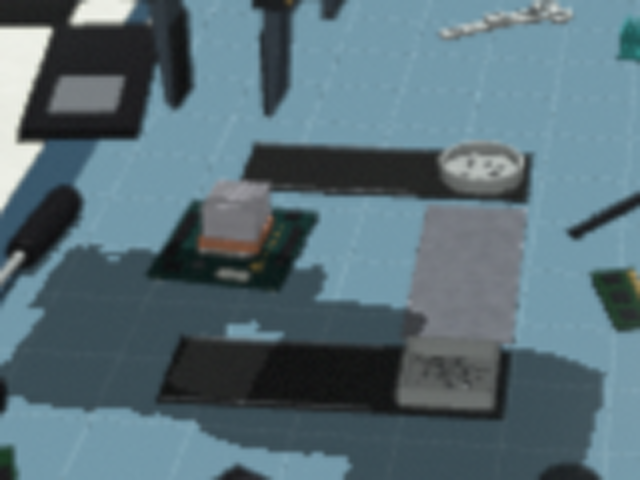

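View pics/t9.png

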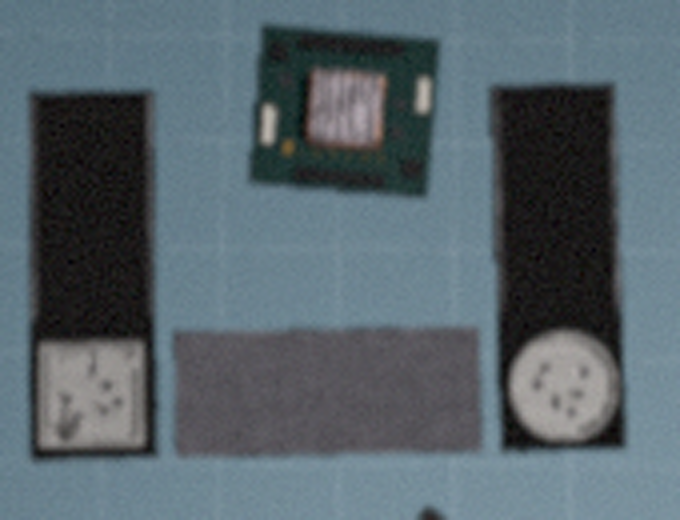

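View pics/s10.png

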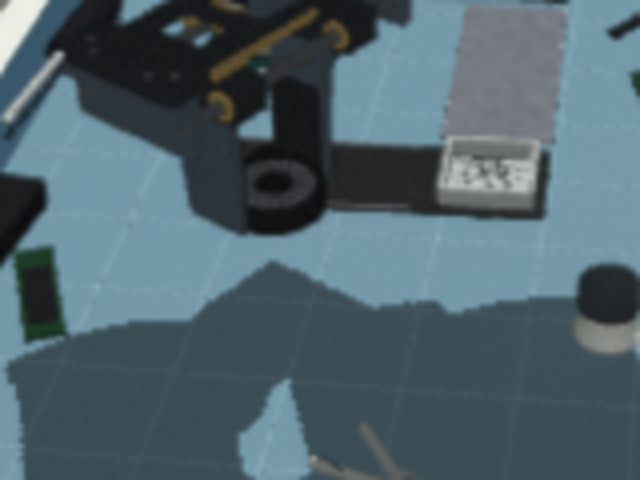

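The stack looks centred and square: in the top crop the sink (347,107) lies inside the orange rim. The fan is held level. Placing the fan, then fetching the shut forceps.

Run:
```python
from h import *
t=np.radians(1.6);d=np.array([np.cos(t),np.sin(t)])
# carried jaw was 60 (or 240): keep same branch
x=ctrl.current_eef_rot();ja=np.degrees(np.arctan2(x[1][0],x[0][0]));print("jaw",ja)
g=np.array([.4375,.0093])+.012*d
place(g[0],g[1],91.6,-.0194,.75)
# shut forceps: axis 35 deg, pivot (.4568,-.3852)
pick(.456,-.385,125,.45,.0015)
snap("top","t11",(200,130,370,260),4)
snap("side","s11",(200,100,360,220),4)
lift(.06)
snap("side","s12",(200,100,360,220),4)
```

```text
jaw 59.99927848825659
set True [ 0.4494  0.0096 -0.0198] expected z -0.0194
t 36.225
down False [ 0.456  -0.385  -0.0221] 40.3
width mm 11.676759632281 jaw 305 [ 0.4561 -0.3851 -0.0219]
lifted, width mm 11.240904945849278 Fz [ 0.4 -1.   0.2] 41.775
```

View pics/t11.png

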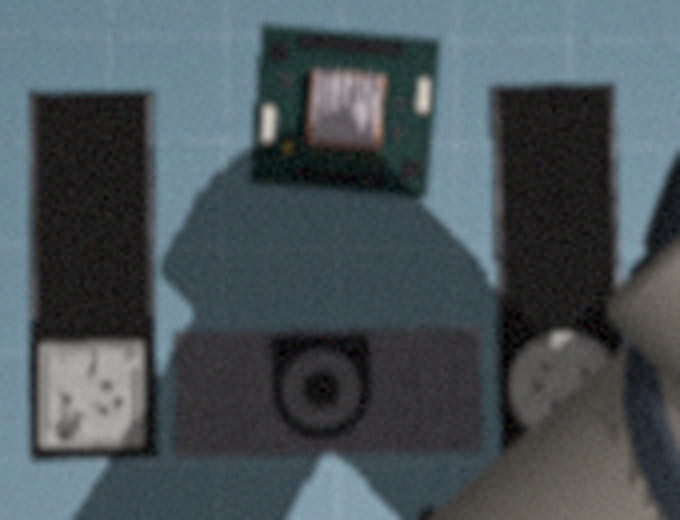

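View pics/s11.png

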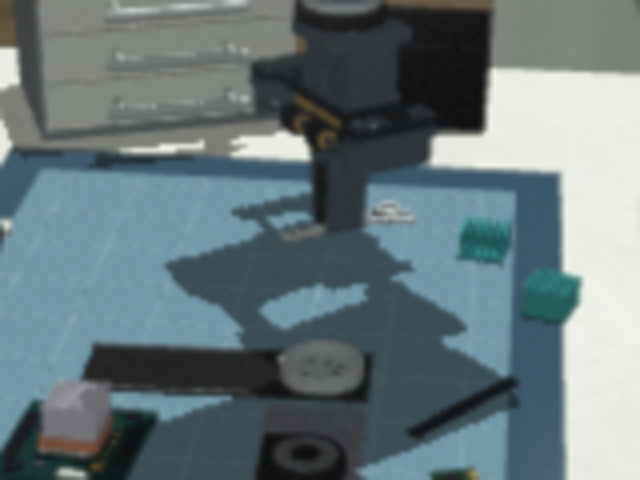

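View pics/s12.png

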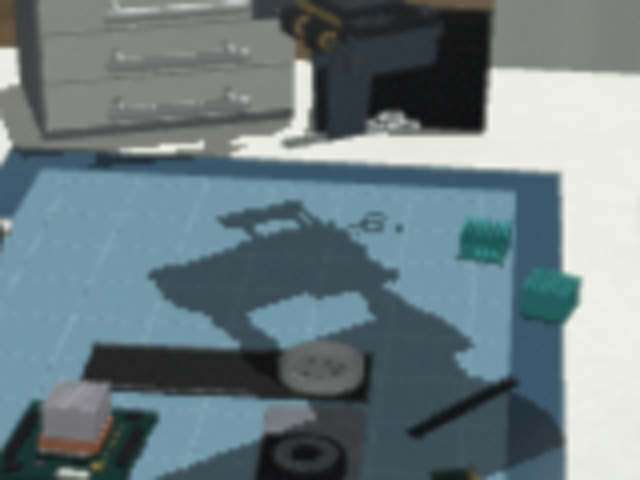

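The fan sits on the strip at crop (321,389), against a strip centre of about (327,391). The shut forceps are held by the pivot (11.5 mm) and lie level. Placing them on the rest behind the round dish, then fetching the open pair.

Run:
```python
from h import *
x=ctrl.current_eef_rot();ja=np.degrees(np.arctan2(x[1][0],x[0][0]));print("jaw",ja)
place(.5485,-.1168,ja-33.4,-.0189,.45)
pick(.4425,.405,-38.3+90,.45,.0015)
snap("top","t13",(200,130,370,260),4)
lift(.06)
snap("side","s14",(180,220,340,340),4)
```

```text
jaw -55.000438011663725
set True [ 0.5485 -0.1168 -0.0191] expected z -0.0189
t 46.1667
down False [ 0.4425  0.405  -0.0221] 50.1
width mm 11.41770051116669 jaw 51.7 [ 0.4432  0.4054 -0.0203]
lifted, width mm 11.50952738464185 Fz [-0.8 -0.1 -0.6] 51.5833
```

View pics/t13.png

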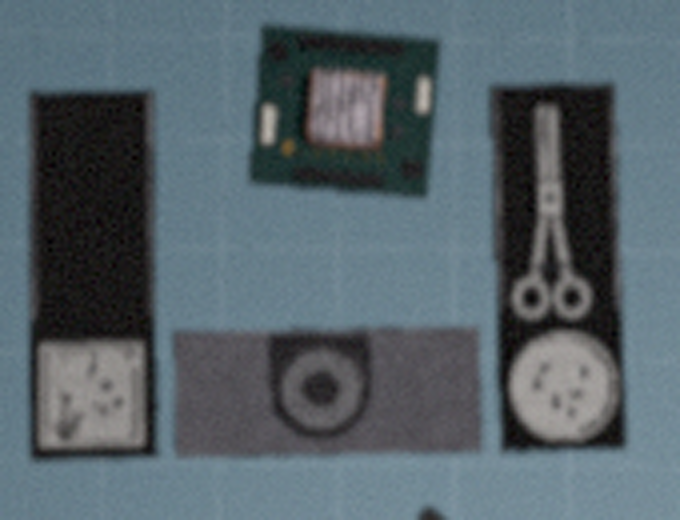

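View pics/s14.png

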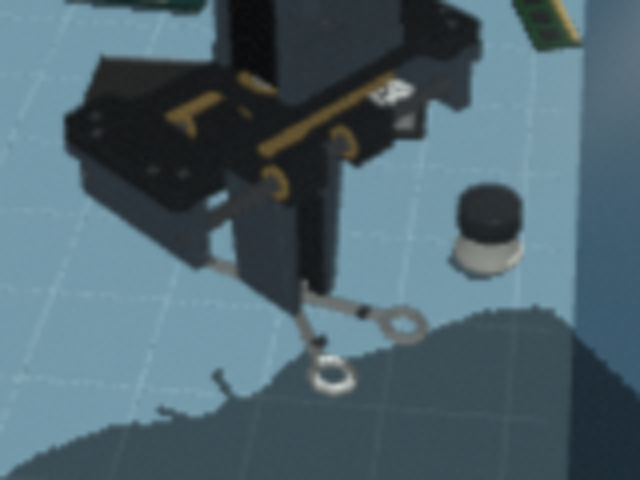

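The shut forceps lie centred on the round-dish rest: pivot at crop (549,198), rings clear of the dish. The open pair is held by the pivot (11.5 mm). Placing it.

Run:
```python
from h import *
place(.5410,.1427,91.6,-.0185,.45)
ctrl.goto([.40,.30,.2],R(91.6)) if False else ctrl.move_l([.45,.30,.2],vel=.2)
ctrl.sleep(.5)
snap("top","t15",(200,130,370,260),4);snap("side","s15",(150,130,350,300),3.2)
cv2.imwrite("pics/t_fin.png",ctrl.read_camera("top"));cv2.imwrite("pics/s_fin.png",ctrl.read_camera("side"))
print(ctrl.current_t())
```

```text
set True [ 0.5413  0.1427 -0.0158] expected z -0.0185
t 55.9
57.8083
```

View pics/t15.png

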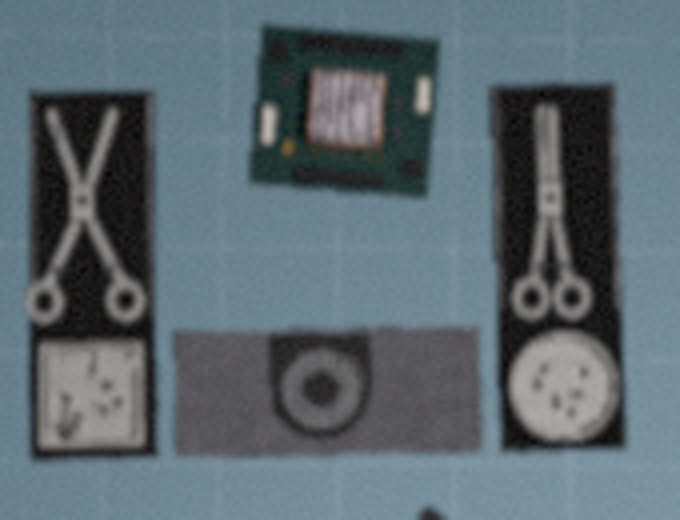

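View pics/s15.png

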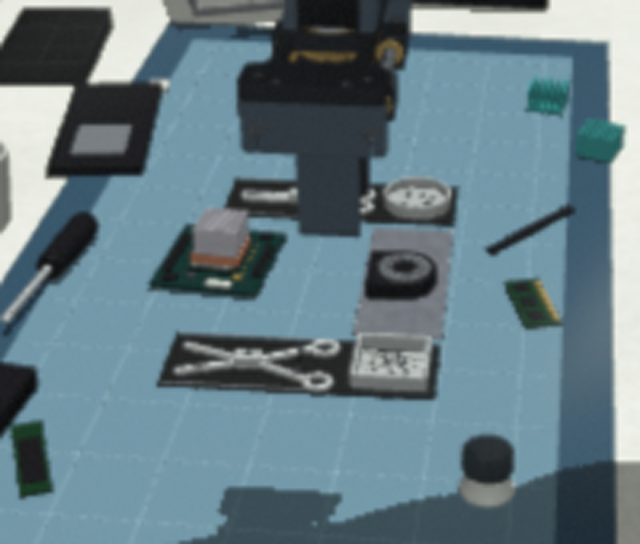

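All parts are down. The open pair looks about 5 mm off the rest's centreline, so I'll check the numbers against the limits.

Run:
```python
from h import *
P=lambda c,o=(200,130),s=4:[( (u+.5)/s-.5+o[0],(v+.5)/s-.5+o[1]) for u,v in c]
im=cv2.imread("pics/t_fin.png")
t=np.radians(1.6);A=np.array([[np.cos(t),np.sin(t)],[-np.sin(t),np.cos(t)]])
for nm,piv,tips,rings,rc,dish in [("shut",(549,199),[(546,106)],[(531,297),(572,297)],[(492,88),(612,86),(623,444),(503,446)],[(38,0)]),("open",(82,201),[(51,111),(112,111)],[(44,300),(125,299)],[(31,93),(154,93),(155,456),(33,457)],0)]:
    p=cast("top",P([piv]),.012)[0,:2];d=(cast("top",P(tips),.006).mean(0)-cast("top",P(rings),.006).mean(0))[:2]
    rc=cast("top",P(rc),.003)[:,:2];ax=rc[:2].mean(0)-rc[2:].mean(0);L=np.hypot(*ax);ax/=L
    far=rc[:2].mean(0);tgt=far-ax*.065;e=p-tgt
    print(nm,"rest len",L,"along",e@ax,"across",e@[-ax[1],ax[0]],"angle",np.degrees(np.arctan2(d[1],d[0])-np.arctan2(ax[1],ax[0])))
print("fan hub",cast("top",P([(321,389)]),.016)[0],"strip",rect("top",big(mask(im,(241,208,322,246),"nonblue")),.002))
q=cast("top",P([(309,67),(387,72),(383,148),(306,144)]),.020);print("plate corners mean",q.mean(0)[:2])
q=cast("top",P([(315,68),(387,72),(383,144),(311,141)]),.044);print("sink top mean",q.mean(0)[:2],np.round(q*1000)[:,:2].tolist())
for f in("top0","t_fin"):
    print("jar",rect("top",big(mask(cv2.imread(f"pics/{f}.png"),(145,245,178,282),"dark")),.034))
b=cv2.resize(im[135:182,258:314],None,fx=10,fy=10,interpolation=cv2.INTER_CUBIC);cv2.imwrite("pics/stack.png",b)
```

```text
shut rest len 0.2014676390817772 along 5.2724984177915534e-05 across 0.004685925685569467 angle -0.09229350085827956
open rest len 0.20365030641938295 along 0.0025585140353381482 across 0.005128412414446788 angle 0.6937184181330441
fan hub [0.43857026 0.01339553 0.016     ] strip [438.    9.7  66.3 166.1   1.6]
plate corners mean [0.59440425 0.00108685]
sink top mean [ 5.90565439e-01 -6.99706395e-05] [[611.0, 19.0], [610.0, -21.0], [570.0, -19.0], [571.0, 20.0]]
jar [355.3 268.   29.8  32.1   0.5]
jar [357.5 276.5  77.8  49.    1.9]
```

View pics/stack.png

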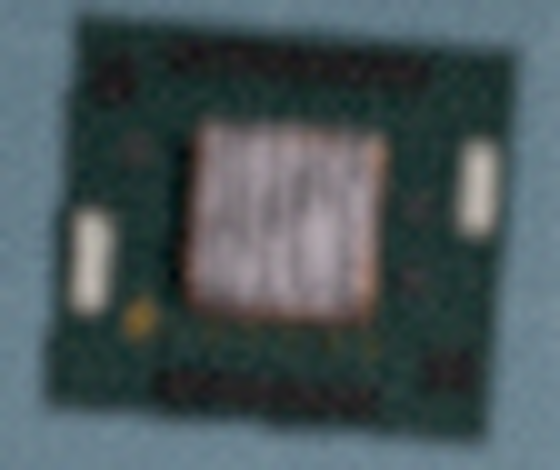

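All checks are within limits. The second jar reading merged with the arm's shadow, but in the side view the jar is at its original pixel (302,277). Handing in.

Run:
```python
from h import *
print(ctrl.current_t(),ctrl.current_contact_force());ctrl.sign_off()
```

```text
57.8083 [-0.69342493 -1.24546736  0.09434704]
the job is handed in; nothing more can be done
```

I placed all five parts and handed the job in at 57.8 s; `sign_off` reports no verdict. The first grasp of the plate closed on air. The finger tips turned out to sit about 23.5 mm behind the reported TCP, which I found by touching the table and corrected for; every later grasp held.

| Item | Last check | Limit |
|---|---|---|
| Copper plate on processor | about 1–2 mm off centre, under 1° off square | 8 mm, 15° |
| Heat sink on plate | orange rim visible on every side, looks square | 8 mm, 15° |
| Fan from strip midpoint | about 4 mm | 15 mm |
| Shut forceps, round-dish rest | 0 mm along, 5 mm across, under 1° | 15 mm, 13 mm, 15° |
| Open forceps, square-dish rest | 3 mm along, 5 mm across, under 1° | 15 mm, 13 mm, 15° |

**Weak checks:**
- **Heat sink:** I have no clean number for its centring. My corner picks came out at 40 mm, so they included the plate's rim; I judged it from the rim and the side view.
- **Flux jar:** the last top-view measurement merged with the arm's shadow and was unusable. In the side view the jar is at the same pixel as at the start.
- **Open forceps:** they touched down about 3 mm higher than expected. In the pictures they lie flat, with one ring slightly over the edge of the rest.

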